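# Stack the film carriers in the scanner's in-tray

### The job

Load the next scanning batch into the in-tray (the one with green end walls): stack the film carriers one at a time, from the bottom up, yellow first, then blue, then magenta, and last lay the aluminium cover plate on top, handle up. Each must lie flat, neatly squared up with the tray and centred between its end walls, set down gently rather than dropped; leave the loupe, the film can and the mouse where they are.

Things in the scene. Friction and masses are not known exactly. Their poses are not given: they have to be found in the camera images.
- yellow_carrier: film carrier: a flat rectangular yellow plastic frame round a black film strip with three amber pictures. 96 mm long (its x), 54 mm wide (its y), 22 mm high (its z), about 60 to 130 g, flat top and underside, no studs. Lies loose and flat on the desk. Origin: centre of the underside; z up.
- blue_carrier: film carrier: a flat rectangular blue plastic frame round a black film strip with three amber pictures. 96 mm long (its x), 54 mm wide (its y), 22 mm high (its z), about 60 to 130 g, flat top and underside, no studs. Lies loose and flat on the desk. Origin: centre of the underside; z up.
- magenta_carrier: film carrier: a flat rectangular magenta plastic frame round a black film strip with three amber pictures. 96 mm long (its x), 54 mm wide (its y), 22 mm high (its z), about 60 to 130 g, flat top and underside, no studs. Lies loose and flat on the desk. Origin: centre of the underside; z up.
- cover_plate: cover plate: bare aluminium plate 96 mm (its x) by 54 mm (its y) by 10 mm thick, with a black block handle standing on its middle, 44 mm long (x), 18 mm wide (y), from 10 mm to 38 mm above the underside; about 140 to 280 g. Lies loose on the desk, handle up; best pinched by the handle across its 18 mm. Origin: centre of the underside; z up.
- in_tray: scanner in-tray (the target): fixed white base 142 mm (its x) by 74 mm (its y), with a green upright wall at each x end, 14 mm thick, 74 mm wide, rising to 45 mm above the desk. Between them a flat floor 15 mm above the desk, 114 mm long, with a green stripe; both long (y) sides open. A carrier has 9 mm to spare at each end. Origin: centre of the underside, at desk height; z up.
- out_tray: scanner out-tray (not the target): fixed white base 142 mm (its x) by 74 mm (its y), with a black upright wall at each x end, 14 mm thick, 74 mm wide, rising to 45 mm above the desk. Between them a flat floor 15 mm above the desk, 114 mm long, with a black stripe; both long (y) sides open. A carrier has 9 mm to spare at each end. Origin: centre of the underside, at desk height; z up.
- loupe: bystander: black loupe with a glass top, 48 mm across, 45 mm high, loose, standing. Origin: centre of the underside. Leave alone.
- film_can: bystander: small black film can with a light round top, 32 mm across, 50 mm high, loose, standing. Origin: centre of the underside. Leave alone.
- mouse: bystander: grey computer mouse, 98 by 58 by 30 mm, loose. Origin: centre of the underside. Leave alone.
Not all that is in view belongs to the job. Leave any pink or red look-alike of the cover_plate alone.

How it is judged (in metres and radians):
On the way, in this order (a step that is already met when the one before it is completed fails the run):
1. the yellow carrier lies flat and square on the floor of the in-tray (horizontal distance between yellow_carrier and in_tray below 0.013 m and z of yellow_carrier in the frame of in_tray between 0.011 and 0.019 m and angle between the x axis of yellow_carrier and the x axis of in_tray, either way round below 0.2 rad and angle between yellow_carrier's own z axis and vertical below 0.08 rad), for 0.2 s.
2. the blue carrier lies flat and square one layer up (second) in the in-tray (horizontal distance between blue_carrier and in_tray below 0.013 m and z of blue_carrier in the frame of in_tray between 0.033 and 0.041 m and angle between the x axis of blue_carrier and the x axis of in_tray, either way round below 0.2 rad and angle between blue_carrier's own z axis and vertical below 0.08 rad), for 0.2 s.
3. the magenta carrier lies flat and square two layers up (third) in the in-tray (horizontal distance between magenta_carrier and in_tray below 0.013 m and z of magenta_carrier in the frame of in_tray between 0.055 and 0.063 m and angle between the x axis of magenta_carrier and the x axis of in_tray, either way round below 0.2 rad and angle between magenta_carrier's own z axis and vertical below 0.08 rad), for 0.2 s.
4. the cover plate lies flat and square on top (fourth) in the in-tray (horizontal distance between cover_plate and in_tray below 0.013 m and z of cover_plate in the frame of in_tray between 0.077 and 0.085 m and angle between the x axis of cover_plate and the x axis of in_tray, either way round below 0.2 rad and angle between cover_plate's own z axis and vertical below 0.08 rad), for 0.2 s.
At the end, for the whole second after the job is handed in: In the green-walled in-tray, bottom up: yellow, blue, magenta, cover plate; each within 13 mm of the tray centre sideways and 4 mm of its layer height, within 0.2 rad of the tray's long axis (either way round), tilted under 0.08 rad, handle up, at rest (all of step 1 and all of step 2 and all of step 3 and all of step 4 and linear speed of each of yellow_carrier, blue_carrier, magenta_carrier, cover_plate below 0.02 m/s and angular speed of each of yellow_carrier, blue_carrier, magenta_carrier, cover_plate below 0.2 rad/s); the robot touches nothing.
It fails at once if the loupe, film can or mouse is moved more than 25 mm (distance of any of loupe, film_can, mouse from where it was at the start of the episode above 0.025 m).
It fails at once if a carrier or the cover plate is dropped or thrown (faster than 0.6 m/s, not held) ((linear speed of yellow_carrier above 0.6 m/s and contact force between yellow_carrier and the fingers below 0.01 N) or (linear speed of blue_carrier above 0.6 m/s and contact force between blue_carrier and the fingers below 0.01 N) or (linear speed of magenta_carrier above 0.6 m/s and contact force between magenta_carrier and the fingers below 0.01 N) or (linear speed of cover_plate above 0.6 m/s and contact force between cover_plate and the fingers below 0.01 N)).
It also fails if it takes over 120 s, if anything falls off the work surface, if the arm or the gripper's body presses on something with over 40 N, if the wrist force passes 120 N, or if a joint passes its speed limit or range.

### The arm

A 6-joint arm with a two-finger parallel gripper is mounted at the origin on the work surface. World frame = base frame: x ahead of the robot, y to its left, z up, the work surface at z = 0. Lengths are in mm, angles in degrees, forces in N, time in s.
With the tool pointing down it reaches from about 375 to 925 mm from the base axis. Payload 5.7 kg.
Tool frame: the origin (TCP) lies midway between the tips of the shut fingers; the grasp point (between the pads) lies 19 mm behind it (pinch_z is the distance from the TCP to the grasp point, in mm); z points along the fingers, y is the line along which they close (so a half turn about z gives the same grasp; the last joint's range is limited). The gripper opens to 85 mm and grips with 20 to 120 N. Pads are 22 mm wide; open, the fingers measure 114 mm over their backs; the gripper's body (76 mm by 85 mm) begins 54 mm behind the grasp point. The pads swing forward as they close: fully open they stand 13 mm farther back than shut.
Start: joints at [62.619, 20.558, 86.54, -0, 72.909, -6.595], TCP at [212.927, 560.915, 231.267] pointing down, gripper open.
Joint ranges: [-170.27, 170.27], [-57.76, 135], [12.27, 136.19], [-55.21, 235.2], [11.17, 155.16], [-170.74, 170.74]. Speed limits (degrees/s): [136.94, 136.94, 180, 180, 180, 180].

### API

Orientations are given as a 3x3 rotation matrix whose columns are the frame's x, y, z axes.
In Python, from workcell import * gives the robot as it stands. The module is installed in compiled form; this text tells all that it offers. Calls block until the motion is done:
- movep(position, orientation): joint-space move of the TCP to a pose.
- move_l(position, ori=None, vel=150, until_force=None): straight line of the TCP; ori=None keeps the orientation; vel is the mean speed in mm/s. With until_force (N) it stops when the force on the tool has changed by that much, and returns True; else False.
- move_j(angles): joint-space move.
- set_gripper(opening): finger opening in mm; the grip force is fixed at half the most; returns when the fingers have stopped.
- dwell(seconds).
- ik(position, orientation): joint angles nearest the present ones, or None.
- snapshot(name): name is "scene" or "top" or "wrist"; returns a dict with "color" (480x640x3 uint8, red, green, blue), "fx", "fy", "cx", "cy" (pixels), "eye" and "orientation" of the camera in the world. Camera axes: x right, y down, z forward; pixel columns grow to the right and rows downward; lengths in mm; the calibration is good to about 2 mm. A picture is of the moment at which its call begins. There is no depth.
A pose or a line that the arm cannot do raises PlanningError and nothing moves.
- finish_job(): hands the job in; it is judged then, once.
Readings, each from a call of its own:
- current_t(): time.
- current_joint_positions(): joint angles.
- current_dq(): joint speeds.
- current_joint_efforts(): joint torques, N m.
- current_position(): TCP position.
- current_orientation(): TCP orientation.
- current_wrist_force(): force on the tool from outside, world axes, zero at the start.
- current_moment(): the same for the moment, N m.
- current_finger_gap(): finger opening in mm.
- current_grasp_force(): force on a finger pad.
Only numpy, scipy, OpenCV 4.12 (cv2) and the standard library are available. Lean on these libraries where they do the work, as an engineer would, in place of code of your own. Each camera call takes 0.05 s, during which the arm holds its last target. There are 200 camera calls.

## Working session

There is one attempt and no reset: what is moved stays moved. The work goes in short steps, each a Python script; the robot and the scene stay as the last script left them, time stands still between calls to the robot, and variables do not carry over. Pictures are saved under pics/ and viewed, at most 14 in all, crops included, and the job is handed in when it is done.

```bash
mkdir -p pics
python3 - <<'E'
from workcell import *
import cv2,pickle
for n in ("scene","top"):
    s=snapshot(n); cv2.imwrite(f"pics/{n}0.png",s["color"][:,:,::-1]); pickle.dump(s,open(f"{n}0.pkl","wb"))
    print(n,s["fx"],s["fy"],s["cx"],s["cy"],s["eye"],s["orientation"])
print(current_orientation(),current_t())
E
```

```text
scene 462.29570012133445 462.29570012133445 320.74326681790075 234.908950825008 [941.75498615 251.36940606 654.38292679] [[-0.5724933   0.6728886  -0.46847877]
 [ 0.81990148  0.46732176 -0.33071428]
 [-0.00360354 -0.57343814 -0.81924094]]
top 600.2611155911541 600.2611155911541 308.1812736209772 239.24798169010992 [ 435.22174986   16.21049958 1313.34600671] [[ 0.02878026 -0.99194465  0.1233593 ]
 [-0.99923989 -0.0317966  -0.02255265]
 [ 0.02629339 -0.12261646 -0.99210577]]
[[-9.34912578e-01  3.54877235e-01 -7.87176464e-04]
 [ 3.54878041e-01  9.34911462e-01 -1.46084193e-03]
 [ 2.17520753e-04 -1.64511114e-03 -9.99998623e-01]] 0.1
```

View pics/top0.png

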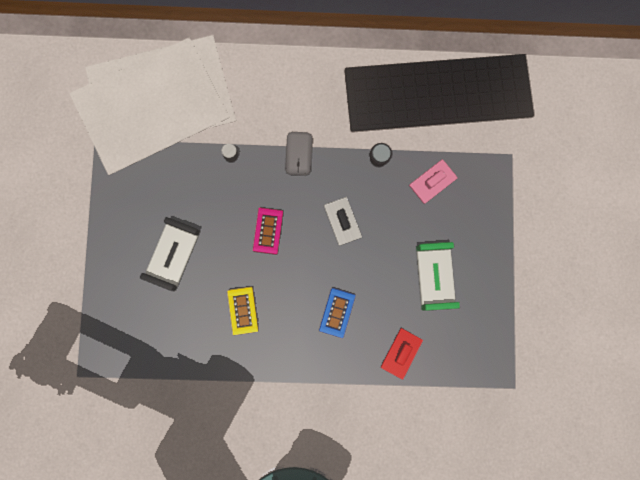

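View pics/scene0.png

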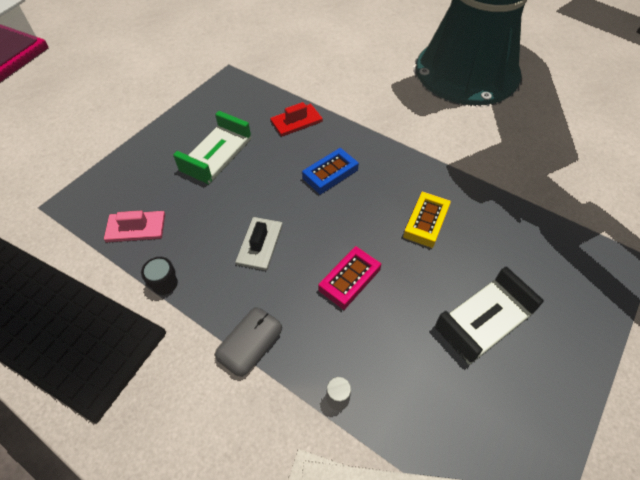

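The top view shows yellow at (243,311), blue at (338,313), magenta at (268,231) and the in-tray with green walls at (437,275). The black-walled out-tray is at (172,253). The cover plate could be grey (343,221), pink (433,181) or red (402,353). The grey one with a black handle is bare aluminium and fits the description; pink and red are the look-alikes. I'll measure in both views and confirm the cover plate in a crop.

```bash
cat > vis.py <<'E'
import numpy as np, cv2
RNG={"yellow":[(22,120,60),(34,255,255)],"blue":[(105,120,50),(125,255,255)],
"magenta":[(158,150,60),(172,255,255)],"green":[(50,100,30),(75,255,255)]}
def ray(s,uv,z):
    uv=np.asarray(uv,float).reshape(-1,2)
    d=np.c_[(uv[:,0]-s["cx"])/s["fx"],(uv[:,1]-s["cy"])/s["fy"],np.ones(len(uv))]@np.asarray(s["orientation"]).T
    e=np.asarray(s["eye"]); return (e+d*((z-e[2])/d[:,2])[:,None])[:,:2]
def proj(s,p):
    c=(np.asarray(p,float)-s["eye"])@np.asarray(s["orientation"])
    return np.array([s["fx"]*c[0]/c[2]+s["cx"],s["fy"]*c[1]/c[2]+s["cy"]])
def rect(s,pts,z):
    """centre, (long,short), long-axis angle deg of pixels cast on plane z"""
    w=ray(s,pts,z).astype(np.float32)
    c,_,_=r=cv2.minAreaRect(w); b=cv2.boxPoints(r)
    e=[b[1]-b[0],b[2]-b[1]]; e.sort(key=np.linalg.norm)
    return np.round(c,1),np.round([np.linalg.norm(e[1]),np.linalg.norm(e[0])],1),round(np.degrees(np.arctan2(e[1][1],e[1][0]))%180,1)
def blobs(m,amin):
    cs,_=cv2.findContours(m,cv2.RETR_EXTERNAL,cv2.CHAIN_APPROX_NONE)
    return sorted([c for c in cs if cv2.contourArea(c)>amin],key=cv2.contourArea)[::-1]
def mask(s,col):
    return cv2.inRange(cv2.cvtColor(s["color"],cv2.COLOR_RGB2HSV),*map(np.array,RNG[col]))
E
python3 - <<'E'
import pickle; from vis import *
for n in ("top","scene"):
    s=pickle.load(open(n+"0.pkl","rb")); hsv=cv2.cvtColor(s["color"],cv2.COLOR_RGB2HSV)
    roi=np.zeros((480,640),np.uint8)
    for c in ("yellow","blue","magenta"):
        b=[x for x in blobs(mask(s,c),200) if n=="top" or x[:,0,0].min()>60]
        print(n,c,len(b),*rect(s,b[0],11))
    b=blobs(mask(s,"green"),30)
    print(n,[ (cv2.contourArea(x),x.mean((0,1)).round()) for x in b])
    w=sorted(b[:2],key=lambda x:x.mean())
    print("tray hull",*rect(s,np.vstack(w),22.5),"stripe",*(rect(s,b[2],15) if len(b)>2 else ()))
    # cover plate: bright low-sat on dark desk
    m=cv2.inRange(hsv,np.array((0,0,120)),np.array((180,60,255)))
    x,y=(343,221) if n=="top" else (259,242)
    roi[y-38:y+38,x-38:x+38]=255
    b=blobs(m&roi,100); print("cover plate",len(b),*rect(s,b[0],5))
    k=cv2.inRange(hsv,np.array((0,0,0)),np.array((180,255,45)))
    f=np.zeros_like(m);cv2.drawContours(f,[cv2.convexHull(b[0])],-1,255,-1)
    hb=blobs(k&f,20); print("handle@24",*rect(s,hb[0],24)) if hb else 0
s=pickle.load(open("top0.pkl","rb"))["color"][140:400,300:500,::-1]
cv2.imwrite("pics/crop.png",cv2.resize(s,None,fx=2.3,fy=2.3,interpolation=cv2.INTER_CUBIC))
E
```

```text
top yellow 1 [439.  123.8] [97.2 54.7] 10.0
top blue 1 [440.5 -79.9] [96.6 54. ] 165.0
top magenta 1 [614.   75.7] [97.1 53.9] 174.2
top [(184.5, array([435., 246.])), (168.0, array([441., 306.])), (75.5, array([436., 276.]))]
tray hull [ 525.6 -295.5] [143.7  79.7] 5.2 stripe [ 524.  -293.9] [55.   8.8] 5.1
cover plate 1 [628.  -88.1] [165.  138.2] 91.8
scene yellow 1 [439.2 122.7] [112.9  56.1] 10.0
scene blue 1 [440.5 -79.9] [108.1  67.1] 164.9
scene magenta 1 [613.2  75. ] [104.7  58.7] 174.6
scene [(588.0, array([193., 167.])), (448.0, array([233., 123.])), (87.0, array([214., 149.]))]
tray hull [ 523.8 -296.7] [172.3 103.6] 5.5 stripe [ 526.9 -293.8] [56.7 10.2] 4.6
cover plate 1 [640.6 -89.4] [97.7 55.2] 22.1
handle@24 [643.2 -87.2] [55.8 21.7] 22.4
```

View pics/crop.png

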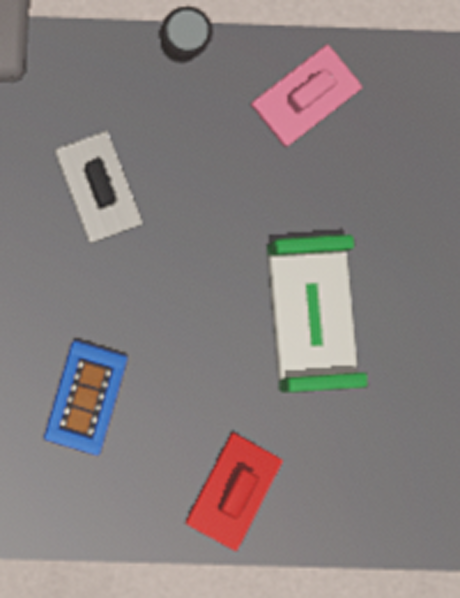

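The crop confirms the cover plate: bare grey plate with a black handle at crop (100,187). Pink and red are rejected. The two views agree within about 2 mm and the sizes match. I'll place yellow first.

```bash
cat > act.py <<'E'
from workcell import *
import numpy as np
TRAY=(525.,-295.,5.1)
def down(a,flip=0):
    """tool down, fingers closing across an object whose long axis is at a degrees"""
    t=np.radians(a+90+180*flip); y=np.array([np.cos(t),np.sin(t),0]); z=np.array([0,0,-1.])
    return np.c_[np.cross(y,z),y,z]
def best(p,a):
    q0=np.array(current_joint_positions()); c=[]
    for f in (0,1):
        R=down(a,f); q=ik(p,R)
        if q is not None: c.append((abs(np.array(q)-q0).max(),f,R))
    return min(c,key=lambda k:k[:2])[2]
def pick(x,y,a,zg,gap=85,hi=150):
    set_gripper(gap); R=best([x,y,hi],a); movep([x,y,hi],R)
    move_l([x,y,zg+25],vel=200)
    print("touch on way down:",move_l([x,y,zg],vel=60,until_force=10))
    set_gripper(0); print("gap",current_finger_gap(),"force",current_grasp_force(),"tcp",current_position())
    move_l([x,y,hi],vel=150); print("lifted: gap",current_finger_gap(),"t",current_t())
def place(layer,zg,gap=75,hi=190,off=(0,0)):
    x,y=TRAY[0]+off[0],TRAY[1]+off[1]; z=zg+layer; p=np.array(current_position()); move_l([p[0],p[1],hi],vel=200)
    R=best([x,y,hi],TRAY[2]); movep([x,y,hi],R)
    print("gap in transit",current_finger_gap())
    move_l([x,y,z+12],vel=150)
    print("contact:",move_l([x,y,z-3],vel=15,until_force=6),"z err",current_position()[2]-z)
    dwell(.2); set_gripper(gap); dwell(.2)
    move_l([x,y,z+60],vel=80); move_l([x,y,hi],vel=200); print("t",current_t())
E
cat > look.py <<'E'
from workcell import snapshot
from vis import *
import sys
def look(col,z,name):
    s=snapshot("top"); b=blobs(mask(s,col),150)[0]; print(col,"at",*rect(s,b,z+11))
    u,v=proj(s,(525,-295,z)).astype(int)
    cv2.imwrite(f"pics/{name}.png",cv2.resize(s["color"][v-60:v+60,u-80:u+80,::-1],None,fx=4,fy=4,interpolation=cv2.INTER_CUBIC))
E
python3 - <<'E'
from act import *; from look import look
pick(439.1,123.3,10,2); place(15,2)
look("yellow",15,"y1")
E
```

```text
touch on way down: False
gap 52.832257031255416 force 63.03388953208923 tcp [439.31332508 123.32515046   2.56059745]
lifted: gap 53.09142547458271 t 5.0167
gap in transit 52.1716273878838
contact: True z err 0.6168871791493018
t 11.275
yellow at [ 523.7 -295.1] [96.1 56.7] 5.2
```

View pics/y1.png

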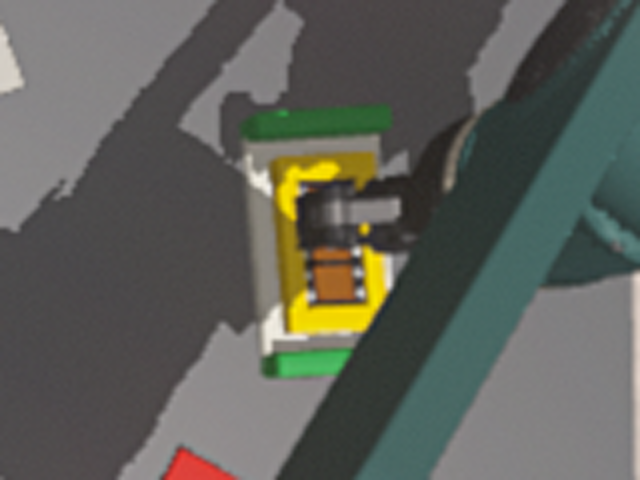

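Yellow lies flat and square between the green walls (crop centre about (330,245)), with the arm hiding its right edge. I'll pick blue, then re-check yellow with the arm out of the way before placing.

Run:
```python
from act import *; from look import look
pick(440.5,-79.9,165,2)
look("yellow",15,"y2")
```

```text
touch on way down: False
gap 52.43000047223374 force 62.52236366271973 tcp [440.74130069 -79.93952419   2.51367664]
lifted: gap 52.82319031896128 t 15.4083
yellow at [ 524.  -295.7] [96.8 55.1] 4.9
```

View pics/y2.png

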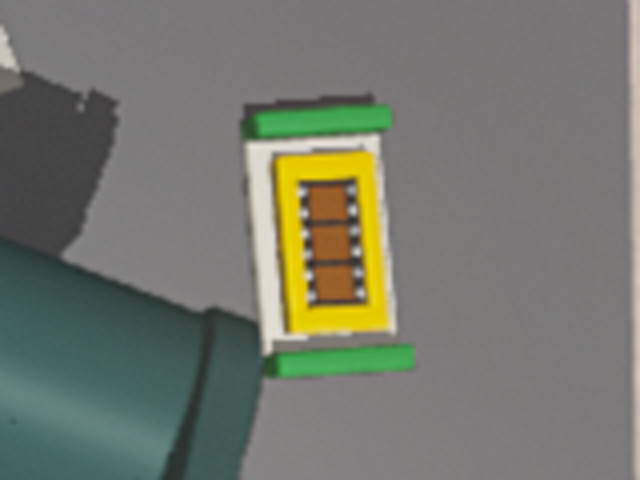

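Yellow's image margins are about 28 px left and 8 px right. After parallax that makes it centred at (524,-295.7), 4.9°. Next I'll place blue, then pick magenta and check blue with the arm clear.

Run:
```python
from act import *; from look import look
place(37,2)
pick(613.6,75.4,174.4,2)
look("blue",37,"b1")
```

```text
gap in transit 52.34932336990344
contact: True z err 0.547876012212086
t 20.8083
touch on way down: False
gap 52.648636197414866 force 64.39525365829468 tcp [614.11677289  75.44847766   2.6560151 ]
lifted: gap 52.55139721067326 t 25.3667
blue at [ 524.1 -295.7] [95.8 56.8] 4.9
```

View pics/b1.png

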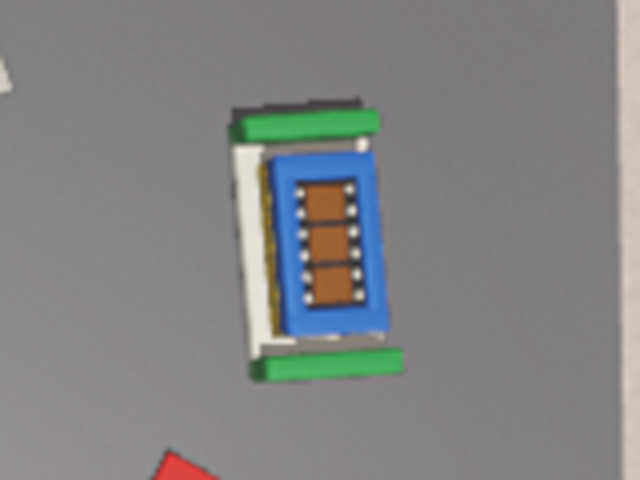

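Blue (crop centre about (328,243)) sits squarely on yellow at (524,-296). Next I'll place magenta and pick the cover plate by its handle.

Run:
```python
from act import *; from look import look
place(59,2)
pick(641,-89,22,14,gap=55)
look("magenta",59,"m1")
```

```text
gap in transit 52.463730474956115
contact: True z err 0.6529351451878043
t 30.9917
touch on way down: False
gap 16.778245882480377 force 61.18701696395874 tcp [641.44468928 -89.1199454   14.4995761 ]
lifted: gap 16.70009443916017 t 35.0333
magenta at [ 523.7 -295.3] [95.2 56.4] 5.2
```

View pics/m1.png

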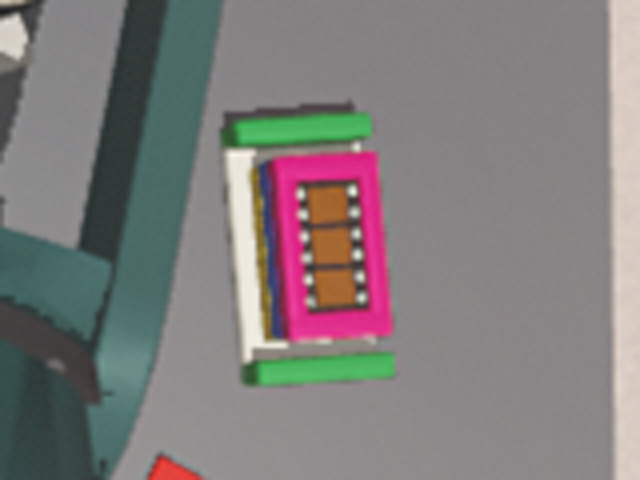

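Magenta (crop centre about (330,245)) is square on the stack and the plate is held by its handle. Next I'll lay the cover plate, retreat, and check from both cameras.

Run:
```python
from act import *; from vis import *
place(81,14,gap=50,hi=220)
movep([500,60,250],best([500,60,250],5))
im=[]
for n,c in (("top",(525,-295,60)),("scene",(525,-295,60))):
    s=snapshot(n); u,v=proj(s,c).astype(int)
    m=cv2.inRange(cv2.cvtColor(s["color"],cv2.COLOR_RGB2HSV),np.array((0,0,0)),np.array((180,255,45)))
    r=np.zeros_like(m); r[v-30:v+20,u-20:u+25]=255
    for x in blobs(m&r,25)[:3]: print(n,"handle cand@81+24",*rect(s,x,105))
    im.append(cv2.resize(s["color"][max(v-75,0):max(v-75,0)+150,u-65:u+65,::-1],(390,450),interpolation=cv2.INTER_CUBIC))
cv2.imwrite("pics/final.png",np.hstack(im)); print(current_t())
```

```text
gap in transit 17.18245245902219
contact: True z err 0.4909356906232034
t 40.3583
scene handle cand@81+24 [ 527.1 -295. ] [60.6 35. ] 6.7
41.8
```

View pics/final.png

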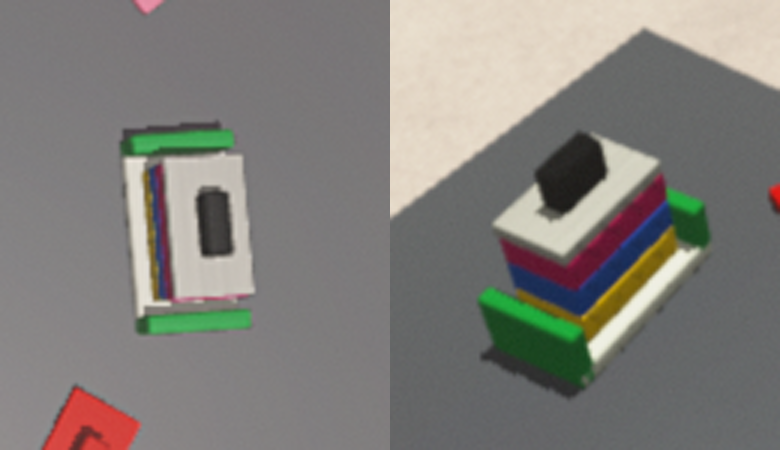

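Both views show a neat stack: yellow, blue, magenta, then the cover plate flat with its handle up (top crop (214,222), scene crop (570,175)). The arm is clear, so I'm handing in.

```bash
python3 -c "
from workcell import *
print(finish_job())"
```

```text
the job is handed in; nothing more can be done
None
```

The in-tray is loaded bottom-up with yellow, blue, magenta and the cover plate handle up, all flat, square and centred in the last pictures; I handed it in after about 42 s of robot time, and no verdict came back.

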